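# Lock the tool chest and put its key back

### The arm

A 6-joint arm with a two-finger parallel gripper is mounted at the origin on the work surface. World frame = base frame: x ahead of the robot, y to its left, z up, the work surface at z = 0. Lengths are in mm, angles in rad, forces in N, time in s.
With the tool pointing down it reaches from about 275 to 750 mm from the base axis. Payload 10.2 kg.
Tool frame: the origin (TCP) lies on the centre line of the jaws, within the pads' length; the fingertips stand 25 mm ahead of it and the grasp point (between the pads) lies 6 mm ahead of it; z points along the fingers, y is the direction in which the jaws open and shut (so a half turn about z gives the same grasp; the last joint's range is limited). The gripper opens to 88 mm and grips with 3 to 60 N. Pads are 18 mm wide; open, the fingers measure 123 mm over their backs; the gripper's body (75 mm by 187 mm) begins 45 mm behind the grasp point.
Start: joints at [-1.516, 0.313, 1.498, -0, 1.331, -0.223], TCP at [143.963, -504.882, 263.72] pointing down, gripper open.
Joint ranges: [-2.94, 2.94], [-0.97, 2.17], [0.19, 2.56], [-1.23, 4.37], [0.02, 3.11], [-2.88, 2.88]. Speed limits (rad/s): [2.39, 2.39, 3.01, 3.14, 3.14, 3.14].

### API

Orientations are given as a unit quaternion [x, y, z, w].
In Python, from bench import arm gives the robot as it stands.
- The arm moves only by the shell command python3 -m crank 'ROWS' [FORCE]. ROWS is JSON, a list of rows, each a list of 7 numbers: the shift along the world's x, y, z in m, then the turn, a rotation vector about the world's x, y, z in rad, then the finger opening in m, from 0 to 0.0881. In form: [[dx, dy, dz, wx, wy, wz, grip], ...]. A call has 1 to 20 rows; each row shifts and turns the commanded pose from where the row before left it; what a row does not reach is not made up. A row lasts 1/8 s, in which the tool goes at most 62.5 mm and 10.7 degrees, less where a joint would pass 70% of its speed; a pose out of reach is approached as far as the arm can. A call is refused whole if a number of a shift passes 0.0625 or a number of a turn 0.188, either way. A call with a gripper value outside its range is refused whole. The fingers move at their own pace and stop on an object; FORCE is the grip in N (left out, the last holds). Time passes only in rows, so rows that do not move let the fingers close. It gives the time, the measured TCP pose, the force and the opening at its end, in the units of the state.
- arm.state(): the state, without advancing time (a new reading comes with each control period).
- arm.capture(name): name is "scene" or "top"; returns the picture (420x560x3 uint8, blue, green, red); there is no depth.
- arm.get_calibration(name): a dict with "intrinsics" (3x3 intrinsics, pixels), "k1" (the pictures are not rectified: a ray, as slopes to the right and down, at radius r is drawn at 1 + k1 r^2 times it, then the intrinsics apply), "extrinsics" (4x4, takes a point from camera to world coordinates). Camera axes: x right, y down, z forward; pixel columns grow to the right and rows downward; lengths in mm; the calibration is good to about 2 mm. A picture is of the moment at which its call begins. get_calibration takes no time and is no camera call.
- arm.sign_off(): hands the job in, once; it reports no verdict.
The state is a dict: "clock": time; "joint_positions": joint angles; "qd": joint speeds; "joint_torque": joint torques, N m; "ee_pos": TCP position; "ee_rot": TCP orientation; "contact_force": force on the tool from outside, world axes, zero at the start; "moment": the same for the moment, N m; "grip_width": finger opening in mm.
Only numpy, scipy, OpenCV 4.12 (cv2) and the standard library are available. Lean on these libraries where they do the work, as an engineer would, in place of code of your own. Each camera call takes 0.05 s, during which the arm holds its last target.

### The job

Lock the steel chest: take the flat key out of the wooden key block, feel it into the keyhole on the chest's lid until it is fully home, and turn it gently clockwise until you feel the bolt press firmly against the closed end of its keeper; neither force the key nor ram the bolt. Then turn the key back to the position where it comes out and draw it out without pulling hard, leaving the bolt thrown. Stand the key back fully down in the empty slot of the block and leave everything else in place.

Things in the scene. Friction and masses are not known exactly. Their poses are not given: they have to be found in the camera images.
- key: Flat steel key with a black bow, upright in the key block, 58 mm tall, 42-84 g. Origin: bottom centre of its tip; z up, x along the blade's width, y across its thickness; same when turned half round. From the tip up (mm): foot 16 (x) x 4 (y), 0-8, square-ended; neck 6 x 4, 8-15.5; collar 18 in diameter, 15.5-19.5; stem 8 x 6 to 30; bow as point key_bow.
- key_bow (a point): Middle of the key's black bow, 44 mm above its tip: bow 30 (x) x 9 (y) x 28 (z) mm, to be gripped across its 9 mm. Axes as the key's.
- chest: Grey steel chest fixed to the bench, 206 (x) x 266 (y) x 90 mm high, lid shut, origin at the centre of its underside. The lock case on its lid is 54 x 54 mm and 28 mm high, 45 mm to -y of the middle, with an aluminium face on top and the keeper to its +y side.
- keyhole (a point): Lock case's middle at face height, 118 mm above the bench; x along the keyhole, y the way the bolt is thrown, z up. The face plate with keyhole and plug is screwed on up to 3 mm off this point in x and in y (not in angle). Keyhole 18 (x) x 6 (y) mm, 10 x 10 in the middle, face 6 mm thick, plug slot below as long and wide. Key home: collar on the face, tip 15.5 mm below it.
- plug (a joint): Angle of the brass plug under the face, rad: 0 in line with the keyhole (start), positive clockwise from above, 1.5 either way, stays where left. Key play 0.1 to 0.2. Clockwise: 0.03 to 0.83 free, then 15 mm of bolt a radian at 0.1 N m until it meets the keeper at 0.4 to 1.35; each 0.015 N m more then presses 1 N. The key comes out only when it stands within 0.1 of 0; else its foot catches.
- bolt: The lock's steel bolt, 12 mm wide, 7 mm high, sliding along the keyhole's y out of the lock case towards the keeper. Origin at the keyhole's start point (moves with the bolt).
- bolt_tip (a point): Middle of the bolt's end face, 4 mm out of the lock case at the start. Axes as the keyhole's. Turning back leaves the bolt where it is; only turning over 0.5 rad past 0 anticlockwise would draw it in again.
- keeper: Steel keeper on the lid, a U of 26 x 14 mm open at the top and towards the lock. Origin: middle of the inner face of its closed end, at the bolt's height; its y as the keyhole's, away from the lock. It sits 5 to 7.5 mm in front of the bolt's starting place. The bolt is firmly home when it presses here with 6 N or more; over 22 N rams it.
- key_block: Wooden block fixed to the bench, 130 (x) x 60 (y) x 30 mm high, origin at the centre of its underside. Two slots in its top: the key stands in one, the hex driver in the other.
- key_block_hole0 (a point): Centre of the mouth of the slot at the block's -x end, on its top, 32 mm from the block's centre. Slot 24 (x) x 9 (y) mm, through; the key stands in it on its collar, its tip 15.5 mm below the top, its x along the block's x.
- key_block_hole1 (a point): The same for the slot at the block's +x end.
- hex_driver: Bystander: T-handled hex driver standing in the other slot, round stem with a 56 mm long, 12 mm thick level handle on top, 57 mm tall. Origin at its lower tip.
- lid_spool: Bystander: wire spool standing on the chest's lid, 42 mm in diameter, 30 mm tall.
- spool_b: Bystander: wire spool on the bench before the chest, 42 mm in diameter, 30 mm tall.
- can: Bystander: white can on the bench, 54 mm in diameter, 130 mm tall.
- screw_jar: Bystander: jar on the bench, 60 mm in diameter, 70 mm tall.
- spool_c: Bystander: copper-coloured wire spool on the bench, 42 mm in diameter, 30 mm tall.
- bit_case: Bystander: flat grey case on the bench, 110 x 60 x 25 mm.
Mind the look-alikes: they are no part of the job. There is more than one size of the key_block; the job needs the larger.

How it is judged:
By the outcome, as a careful person would: the job done as asked, in the order asked, and still so for the second after the job is handed in, with the robot touching nothing.
It also fails if it takes over 72 s, if anything falls off the work surface, if the arm or the gripper's body presses on something with over 40 N, if the wrist force passes 120 N, or if a joint passes its speed limit or range.

## Working session

There is one attempt and no reset: what is moved stays moved. The work goes in short steps, Python scripts to look and compute and a shell command to move; the robot and the scene stay as the last step left them, time stands still between calls to the robot, and variables do not carry over. Pictures are saved under pics/ and viewed, and the job is handed in when it is done.

```bash
ls; mkdir -p pics
python3 - <<'E'
from bench import arm
import cv2
for n in("scene","top"):
    im=arm.capture(n); cv2.imwrite(f"pics/{n}0.png",im)
    c=arm.get_calibration(n); print(n,c)
print(arm.state())
E
```

```text
pics
scene {'intrinsics': array([[454.54386639,   0.        , 270.80171928],
       [  0.        , 454.54386639, 205.15963373],
       [  0.        ,   0.        ,   1.        ]]), 'k1': -0.13750152731813073, 'extrinsics': array([[-6.96063545e-01,  5.03704842e-01, -5.11641451e-01,
         1.12148853e+03],
       [ 7.17790756e-01,  5.04568501e-01, -4.79778134e-01,
         4.78689974e+02],
       [ 1.64915910e-02, -7.01207573e-01, -7.12766418e-01,
         8.72782503e+02],
       [ 0.00000000e+00,  0.00000000e+00,  0.00000000e+00,
         1.00000000e+00]])}
top {'intrinsics': array([[412.50982933,   0.        , 282.49025957],
       [  0.        , 412.50982933, 206.6910742 ],
       [  0.        ,   0.        ,   1.        ]]), 'k1': 0.033562943195913617, 'extrinsics': array([[-9.73868295e-02, -9.71954855e-01,  2.14055050e-01,
         3.87655334e+02],
       [-9.95246387e-01,  9.49652612e-02, -2.15923121e-02,
        -4.36960289e+01],
       [ 6.58958908e-04, -2.15140322e-01, -9.76582924e-01,
         9.47505138e+02],
       [ 0.00000000e+00,  0.00000000e+00,  0.00000000e+00,
         1.00000000e+00]])}
{'clock': 0.1, 'joint_positions': array([-1.51641271e+00,  3.13403353e-01,  1.49832175e+00,  2.09879725e-05,
        1.33099193e+00, -2.23433582e-01]), 'qd': array([-0.00048447, -0.00193524, -0.00122867, -0.00065572,  0.00082934,
       -0.00094833]), 'joint_torque': array([ 4.35424372e-03, -4.02806640e+01, -2.52643633e+01,  6.96927519e-02,
        3.42383666e-02, -6.34708363e-05]), 'ee_pos': array([ 143.95104123, -504.69616938,  263.22833608]), 'ee_rot': array([ 9.90367893e-01,  1.38459814e-01,  5.76181040e-05, -5.59318464e-04]), 'contact_force': array([-0.69455902, -0.82049397,  0.30535634]), 'moment': array([-0.0354974 ,  0.072835  ,  0.01655926]), 'grip_width': 88.08321398848452}
```

View pics/scene0.png

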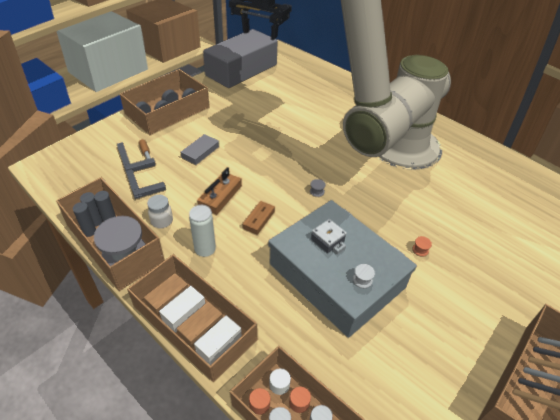

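View pics/top0.png

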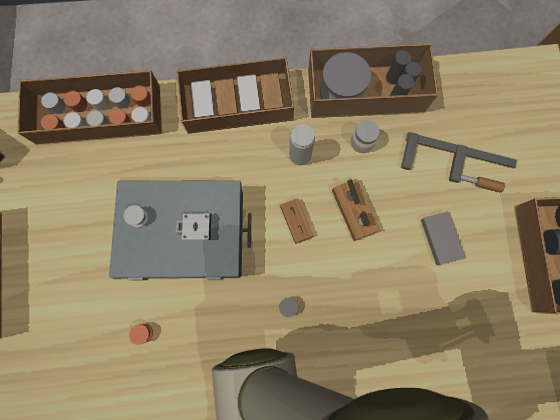

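Run:
```python
import cv2,numpy as np
t=cv2.imread("pics/top0.png");s=cv2.imread("pics/scene0.png")
def c(im,x,y,w,h,k): return cv2.resize(im[y:y+h,x:x+w],(w*k,h*k),interpolation=cv2.INTER_CUBIC)
a=c(t,325,170,65,75,6); b=c(t,165,195,65,75,6)
cv2.imwrite("pics/z1.png",np.hstack([a,b]))
a=c(s,185,155,65,65,6); b=c(s,300,210,65,65,6)
cv2.imwrite("pics/z2.png",np.hstack([a,b]))
```

```text
(no output)
```

View pics/z1.png

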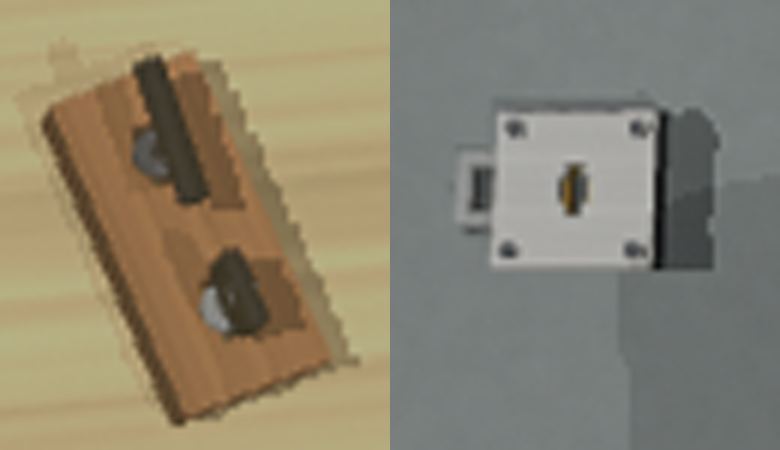

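View pics/z2.png

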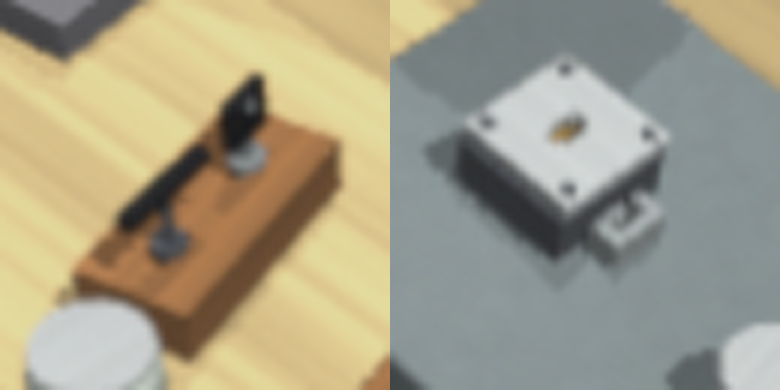

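```bash
cat > h.py <<'E'
import numpy as np,cv2
from bench import arm
C={n:arm.get_calibration(n) for n in("scene","top")}
def ray(n,u,v):
    c=C[n];K=c["intrinsics"];k=c["k1"]
    d=np.array([(u-K[0,2])/K[0,0],(v-K[1,2])/K[1,1]]);p=d.copy()
    for _ in range(30): p=d/(1+k*(p@p))
    E=c["extrinsics"];r=E[:3,:3]@np.array([p[0],p[1],1]);return E[:3,3],r
def plane(n,u,v,z):
    o,r=ray(n,u,v);return o+r*(z-o[2])/r[2]
def tri(a,b):
    o1,r1=ray("scene",*a);o2,r2=ray("top",*b)
    r1/=np.linalg.norm(r1);r2/=np.linalg.norm(r2)
    t=np.linalg.lstsq(np.c_[r1,-r2],o2-o1,rcond=None)[0]
    p,q=o1+t[0]*r1,o2+t[1]*r2;return (p+q)/2,np.linalg.norm(p-q)
def proj(n,P):
    c=C[n];K=c["intrinsics"];E=c["extrinsics"]
    x=E[:3,:3].T@(np.asarray(P,float)-E[:3,3]);p=x[:2]/x[2];p=p*(1+c["k1"]*(p@p));return p*K[0,0]+K[:2,2]
E
python3 - <<'E'
from h import *
t=cv2.imread("pics/top0.png");s=cv2.imread("pics/scene0.png")
def blob(im,x,y,w,h,f,near):
    m=np.zeros(im.shape[:2],np.uint8);r=im[y:y+h,x:x+w].astype(int)
    m[y:y+h,x:x+w]=f(r)*255
    n,l,st,ce=cv2.connectedComponentsWithStats(m)
    i=1+np.argmin(np.hypot(*(ce[1:]-near).T)) if n>1 else 0
    return (l==i).astype(np.uint8),ce[i],st[i]
dark=lambda r:(r.max(2)<75)
for n,im,b,near in(("top",t,(350,205,30,25),(364,217)),("scene",s,(215,165,20,20),(225,174))):
    m,c,st=blob(im,*b,dark,near);print(n,"bow",c,st);
    if n=="top":ct=c
    else:cs=c
print(tri(cs,ct))
# face
wh=lambda r:(r.min(2)>165)
for n,im,b,near in(("top",t,(175,205,50,45),(195,226)),("scene",s,(305,215,50,40),(329,233))):
    m,c,st=blob(im,*b,wh,near)
    cn=cv2.findContours(m,cv2.RETR_EXTERNAL,cv2.CHAIN_APPROX_NONE)[0][0]
    ap=cv2.approxPolyDP(cn,4,True)[:,0]; print(n,"face",ap.tolist(),st)
    print(np.round([plane(n,*p,118)[:2] for p in ap],1).tolist(), "mean",np.mean([plane(n,*p,118)[:2] for p in ap],0))
    gold=lambda r:(r[:,:,2]-r[:,:,0]>30)
    h,c,_=blob(im,*b,lambda r:(r.min(2)<140),near);print("hole",c,plane(n,*c,118),_)
br=lambda r:(r[:,:,2]-r[:,:,0]>40)&(r[:,:,2]<200)&(r[:,:,1]<135)&(r[:,:,2]>110)
m,c,st=blob(t,325,165,65,80,br,(350,210));print(st)
cv2.imwrite("pics/m.png",cv2.resize(m[165:245,325:390]*255,None,fx=7,fy=7,interpolation=cv2.INTER_NEAREST))
E
```

```text
top bow [364.28571429 218.67857143] [360 212  10  14  84]
scene bow [224.96491228 174.10526316] [222 168   7  12  57]
(array([ 538.79733746, -239.62752385,   56.76145427]), np.float64(0.5274653581134575))
top face [[183, 214], [182, 235], [203, 238], [208, 218], [187, 219], [205, 214], [187, 219]] [182 214  27  25 387]
[[574.0, 142.1], [530.9, 146.1], [520.6, 104.3], [560.7, 91.8], [562.8, 134.5], [569.7, 97.4], [562.8, 134.5]] mean [554.49791696 121.53219156]
hole [195.05263158 225.89473684] [546.95233273 118.92868379 118.        ] [193 222   5   9  38]
scene face [[326, 221], [313, 230], [331, 243], [345, 231]] [313 221  33  23 388]
[[527.3, 93.9], [568.9, 90.6], [569.9, 142.8], [520.8, 143.3]] mean [546.73892535 117.66957261]
hole [329.07692308 231.23076923] [546.43276151 118.39063113 118.        ] [327 230   5   4  13]
[ 332  179   53   61 1380]
```

View pics/m.png

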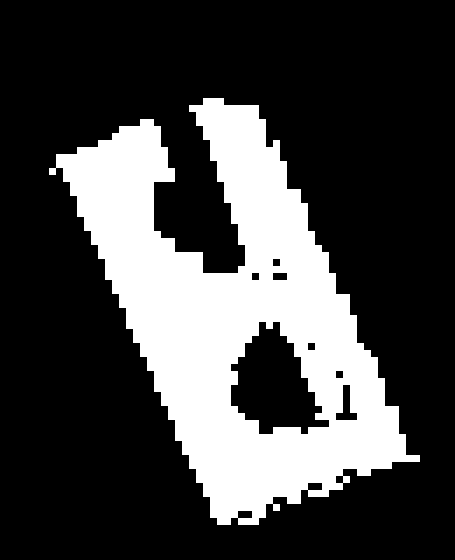

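Run:
```python
from h import *
t=cv2.imread("pics/top0.png");s=cv2.imread("pics/scene0.png")
r=t[165:245,325:390].astype(int)
m=((r[:,:,2]-r[:,:,0]>40)&(r[:,:,2]<200)&(r[:,:,1]<135)&(r[:,:,2]>110)).astype(np.uint8)
m=cv2.morphologyEx(m,cv2.MORPH_OPEN,np.ones((3,3)))
n,l,st,ce=cv2.connectedComponentsWithStats(m);i=1+np.argmax(st[1:,4]);m=(l==i).astype(np.uint8)
cn=max(cv2.findContours(m,cv2.RETR_EXTERNAL,cv2.CHAIN_APPROX_NONE)[0],key=len)[:,0]+[325,165]
P=np.array([plane("top",*p,30)[:2] for p in cn],np.float32)
R=cv2.minAreaRect(P);print("block",R);B=cv2.boxPoints(R);print(B)
# edges via line fit
for k in range(4):
    a,b=B[k],B[(k+1)%4];d=(b-a)/np.linalg.norm(b-a);nn=np.array([-d[1],d[0]])
    q=P[(abs((P-a)@nn)<5)&((P-a)@d>8)&((P-a)@d<np.linalg.norm(b-a)-8)]
    v=cv2.fitLine(q,cv2.DIST_HUBER,0,.01,.01).ravel();print(np.linalg.norm(b-a),len(q),np.degrees(np.arctan2(v[1],v[0])),v[2:])
# chest lid
g=t.astype(int);m=((abs(g[:,:,2]-g[:,:,0])<25)&(g.max(2)<170)&(g.max(2)>85)).astype(np.uint8);m[:, :100]=0;m[:,250:]=0;m[:170]=0;m[290:]=0
m=cv2.morphologyEx(m,cv2.MORPH_OPEN,np.ones((5,5)))
cv2.imwrite("pics/m2.png",cv2.resize(m[165:295,95:255]*255,None,fx=4,fy=4,interpolation=cv2.INTER_NEAREST))
a=np.hstack([cv2.resize(t[170:290,100:255],None,fx=4,fy=4,interpolation=cv2.INTER_CUBIC)]);cv2.imwrite("pics/z3.png",a)
a=cv2.resize(s[195:335,260:420],None,fx=4,fy=4,interpolation=cv2.INTER_CUBIC);cv2.imwrite("pics/z4.png",a)
```

```text
block ((569.5775756835938, -234.52835083007812), (133.9910430908203, 69.13084411621094), 16.018362045288086)
[[ 495.6451  -219.7921 ]
 [ 514.72144 -286.23883]
 [ 643.51    -249.2646 ]
 [ 624.4337  -182.81787]]
69.13085 22 -75.89033 [ 508.08322 -250.81424]
133.99101 52 16.04967 [ 578.7095  -265.81665]
69.13084 17 -75.278465 [ 630.7538  -213.13564]
133.99104 48 16.165861 [ 559.83014 -202.44707]
```

View pics/z3.png

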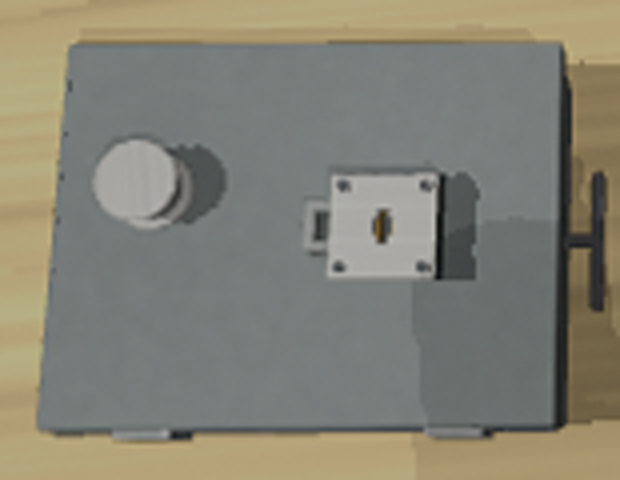

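View pics/z4.png

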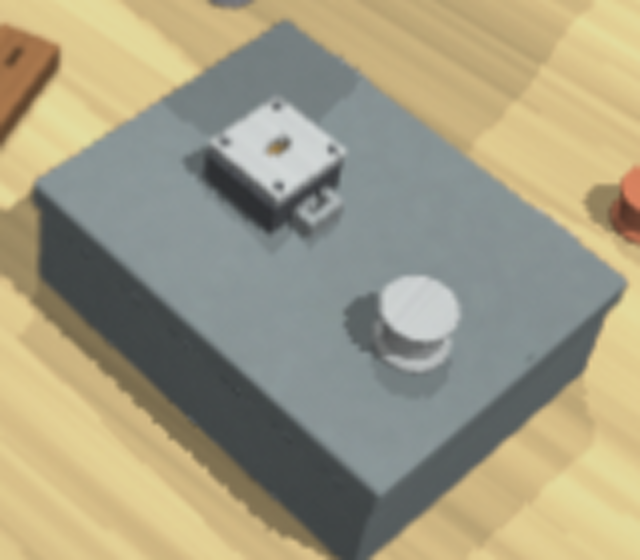

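View pics/m2.png

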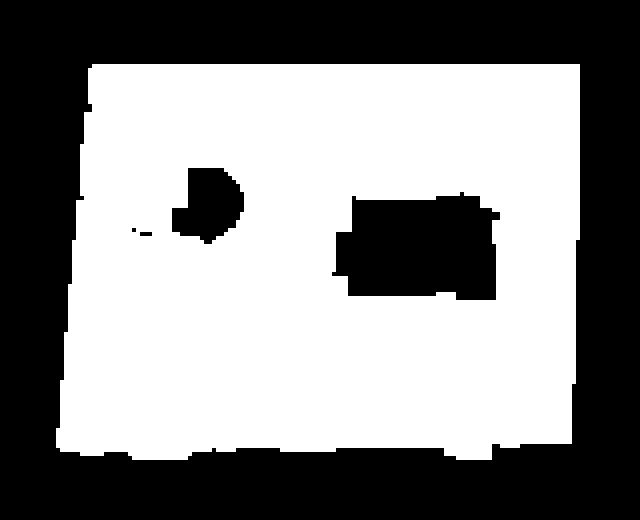

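Run:
```python
from h import *
t=[(118,181),(240.75,181),(238.75,277.5),(109.5,277.5)]
s=[(416.2,265.7),(331.2,200),(269,242.5),(355,320)]
T=np.array([plane("top",*p,90) for p in t]);
S=np.array([plane("scene",*p,90) for p in [(355,320),(269,242.5),(331.2,200),(416.2,265.7)]])
for Q in(T,S):
    print(np.round(Q[:,:2],1).tolist(),Q.mean(0))
    print([round(np.degrees(np.arctan2(*(Q[(i+1)%4]-Q[i])[1::-1])),2) for i in range(4)],[round(np.linalg.norm(Q[(i+1)%4]-Q[i])) for i in range(4)])
# screws in face, top crop z3 (scale4, off 100,170)
for n,L in(("top",[(343,186),(427,186),(338,266),(424,266)]),("scene",[(276,106),(225,142),(332,151),(279,187)])):
    Q=np.array([plane(n,u/4+(100 if n=="top" else 260),v/4+(170 if n=="top" else 195),118) for u,v in L]);print(np.round(Q[:,:2],1).tolist(),Q.mean(0))
    print([np.degrees(np.arctan2(*(Q[j]-Q[i])[1::-1])) for i,j in((0,1),(2,3),(0,2),(1,3))])
```

```text
[[666.1, 283.1], [640.8, 21.4], [436.5, 41.0], [462.9, 302.5]] [551.58767843 162.00201889  90.        ]
[np.float64(-95.52), np.float64(174.54), np.float64(84.24), np.float64(-5.43)] [263, 205, 263, 204]
[[669.6, 288.9], [646.6, 30.5], [441.8, 44.3], [468.0, 305.2]] [556.48564967 167.21973966  90.        ]
[np.float64(-95.1), np.float64(176.15), np.float64(84.27), np.float64(-4.64)] [259, 205, 262, 202]
[[568.3, 136.8], [564.1, 94.2], [527.3, 141.2], [523.0, 98.1]] [545.67671893 117.55896673 118.        ]
[np.float64(-95.60072032728594), np.float64(-95.64213432333561), np.float64(173.83611871964223), np.float64(174.60035842743727)]
[[523.7, 99.8], [564.9, 96.7], [528.0, 143.3], [569.1, 138.7]] [546.44434908 119.60328406 118.        ]
[np.float64(-4.221417617943597), np.float64(-6.416054474645286), np.float64(84.33772769349758), np.float64(84.34451963412465)]
```

Run:
```python
from h import *
t=cv2.imread("pics/top0.png");s=cv2.imread("pics/scene0.png")
y=np.radians(16.1);ex=np.array([np.cos(y),np.sin(y),0]);ey=np.array([-ex[1],ex[0],0])
hole=np.array([538.8,-240.0,30]);c=hole+32*ex
out=[]
for n,im,(x0,y0) in(("top",t,(325,170)),("scene",s,(185,155))):
    z=cv2.resize(im[y0:y0+70,x0:x0+65],None,fx=6,fy=6,interpolation=cv2.INTER_CUBIC)
    f=lambda P:tuple(np.int32((proj(n,P)-[x0,y0]+.5)*6))
    for h,col in((0,(255,0,0)),(-30,(0,255,255))):
        q=[f(c+a*65*ex+b*30*ey+[0,0,h]) for a,b in((1,1),(1,-1),(-1,-1),(-1,1))]
        cv2.polylines(z,[np.array(q)],True,col,1)
    for h in(10.5-10.5+14.5,42.5):
        q=[f(hole+a*15*ex+b*4.5*ey+[0,0,h]) for a,b in((1,1),(1,-1),(-1,-1),(-1,1))]
        cv2.polylines(z,[np.array(q)],True,(0,255,0),1)
    q=[f(hole+9*np.cos(a)*ex+9*np.sin(a)*ey+[0,0,4]) for a in np.linspace(0,6.28,20)]
    cv2.polylines(z,[np.array(q)],True,(255,0,255),1)
    out.append(z)
cv2.imwrite("pics/o1.png",np.hstack(out))
```

```text
(no output)
```

View pics/o1.png

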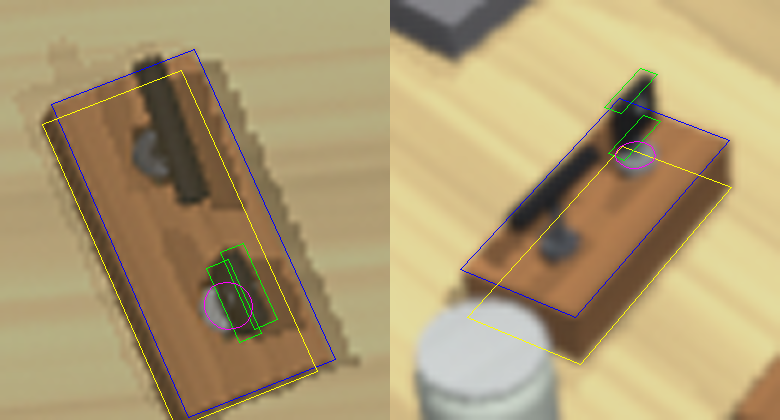

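```bash
R='[0.0232,0.0156,-0.004,0,0,0.1848,0.05]'; python3 -m crank '[[0.0232,0.0156,-0.004,0,0,0.1848,0.05],[0.0232,0.0156,-0.004,0,0,0.1848,0.05],[0.0232,0.0156,-0.004,0,0,0.1848,0.05],[0.0232,0.0156,-0.004,0,0,0.1848,0.05],[0.0232,0.0156,-0.004,0,0,0.1848,0.05],[0.0232,0.0156,-0.004,0,0,0.1848,0.05],[0.0232,0.0156,-0.004,0,0,0.1848,0.05],[0.0232,0.0156,-0.004,0,0,0.1848,0.05],[0.0232,0.0156,-0.004,0,0,0.1848,0.05],[0.0232,0.0156,-0.004,0,0,0.1848,0.05],[0.0232,0.0156,-0.004,0,0,0.1848,0.05],[0.0232,0.0156,-0.004,0,0,0.1848,0.05],[0.0232,0.0156,-0.004,0,0,0.1848,0.05],[0.0232,0.0156,-0.004,0,0,0.1848,0.05],[0.0232,0.0156,-0.004,0,0,0.1848,0.05],[0.0232,0.0156,-0.004,0,0,0.1848,0.05],[0.0232,0.0156,-0.004,0,0,0.1848,0.05],[0,0,0,0,0,0,0.05]]'
cat >> h.py <<'E'
from scipy.spatial.transform import Rotation as Rn
def st():
    s=arm.state();R=Rn.from_quat(s["ee_rot"]).as_matrix()
    print("t",s["clock"],"p",np.round(s["ee_pos"],2),"yaw",round(np.arctan2(R[1,0],R[0,0]),4),"zax",np.round(R[:,2],4),"F",np.round(s["contact_force"],2),"M",np.round(s["moment"],3),"g",round(s["grip_width"],2),"q6",round(s["joint_positions"][5],3))
E
python3 -c "from h import *;st();print(plane('top',302,131,130),plane('top',301,163,0))"
```

```text
clock: 2.35
ee_pos: [539.0, -238.6, 194.9]
ee_rot: [-0.139, 0.99, 0.001, -0.0]
contact_force: [-0.2, 0.4, 0.0]
grip_width: 49.9
t 2.35 p [ 538.96 -238.57  194.87] yaw -2.8618 zax [-1.1e-03  9.0e-04 -1.0e+00] F [-0.19  0.44  0.04] M [ 0.085 -0.158 -0.02 ] g 49.86 q6 -2.466
[ 725.76627898 -118.72767902  130.        ] [ 698.18618609 -119.47845475    0.        ]
```

```bash
python3 -m crank '[[0,-0.0005,-0.03,0,0,0,0.04],[0,-0.0005,-0.03,0,0,0,0.04],[0,0,-0.03,0,0,0,0.04],[0,0,0,0,0,0,0.04]]'
python3 - <<'E'
from h import *
st()
z=[]
for n,(x,y) in(("scene",(185,140)),("top",(320,175))):
    im=arm.capture(n);z.append(cv2.resize(im[y:y+80,x:x+80],None,fx=5,fy=5,interpolation=cv2.INTER_CUBIC))
cv2.imwrite("pics/g1.png",np.hstack(z))
E
```

```text
clock: 2.85
ee_pos: [537.0, -240.7, 104.1]
ee_rot: [-0.137, 0.991, 0.001, -0.002]
contact_force: [0.4, 1.5, 0.6]
grip_width: 39.8
t 2.85 p [ 536.96 -240.69  104.1 ] yaw -2.8667 zax [-0.0036  0.0024 -1.    ] F [0.37 1.54 0.64] M [ 0.038 -0.171  0.021] g 39.84 q6 -2.466
```

View pics/g1.png

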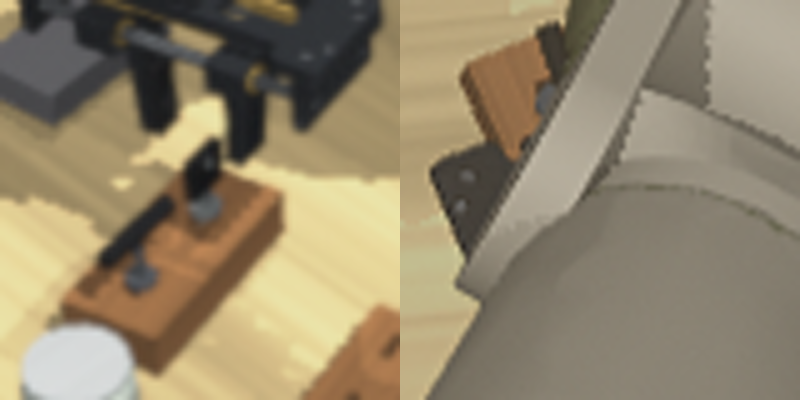

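```bash
python3 -m crank '[[0.001,0.0005,-0.015,0,0,0,0.04],[0.001,0.0005,-0.015,0,0,0,0.04],[0,0,-0.0075,0,0,0,0.03],[0,0,0,0,0,0,0.02],[0,0,0,0,0,0,0.02]]'; python3 -c "from h import *;st()"; python3 -m crank '[[0,0,0,0,0,0,0.0],[0,0,0,0,0,0,0.0],[0,0,0,0,0,0,0.0],[0,0,0,0,0,0,0.0]]' 8;python3 -c "from h import *;st()"
```

```text
clock: 3.58
ee_pos: [540.6, -239.8, 68.6]
ee_rot: [-0.138, 0.99, -0.0, 0.0]
contact_force: [-0.3, 0.2, 0.5]
grip_width: 19.9
t 3.575 p [ 540.55 -239.8    68.56] yaw -2.8638 zax [ 5.e-04 -4.e-04 -1.e+00] F [-0.31  0.16  0.5 ] M [ 0.068 -0.167 -0.017] g 19.88 q6 -2.464
clock: 4.08
ee_pos: [540.5, -239.8, 68.6]
ee_rot: [-0.138, 0.99, -0.0, 0.0]
contact_force: [-1.0, 0.1, 4.2]
grip_width: 8.8
t 4.075 p [ 540.51 -239.81   68.56] yaw -2.8638 zax [ 5.e-04 -4.e-04 -1.e+00] F [-1.05  0.11  4.25] M [ 0.162 -0.124 -0.029] g 8.79 q6 -2.464
```

```bash
python3 -m crank '[[0,0,0,0,0,0,0.0],[0,0,0,0,0,0,0.0],[0,0,0.003,0,0,0,0.0],[0,0,0.003,0,0,0,0.0],[0,0,0.006,0,0,0,0.0],[0,0,0.01,0,0,0,0.0],[0,0,0.03,0,0,0,0.0],[0,0,0.04,0,0,0,0],[0,0,0.04,0,0,0,0],[0,0,0,0,0,0,0]]' 40
python3 - <<'E'
from h import *
st()
z=[]
for n,(x,y) in(("scene",(180,90)),("top",(320,175))):
    im=arm.capture(n);z.append(cv2.resize(im[y:y+100,x:x+80],None,fx=5,fy=5,interpolation=cv2.INTER_CUBIC))
cv2.imwrite("pics/g2.png",np.hstack(z))
E
```

```text
clock: 5.32
ee_pos: [541.3, -240.2, 203.8]
ee_rot: [-0.139, 0.99, -0.002, 0.002]
contact_force: [0.1, -0.4, -1.3]
grip_width: 8.2
t 5.325 p [ 541.25 -240.24  203.78] yaw -2.8636 zax [ 0.0052 -0.0037 -1.    ] F [ 0.05 -0.39 -1.27] M [ 0.108 -0.156  0.012] g 8.18 q6 -2.464
```

View pics/g2.png

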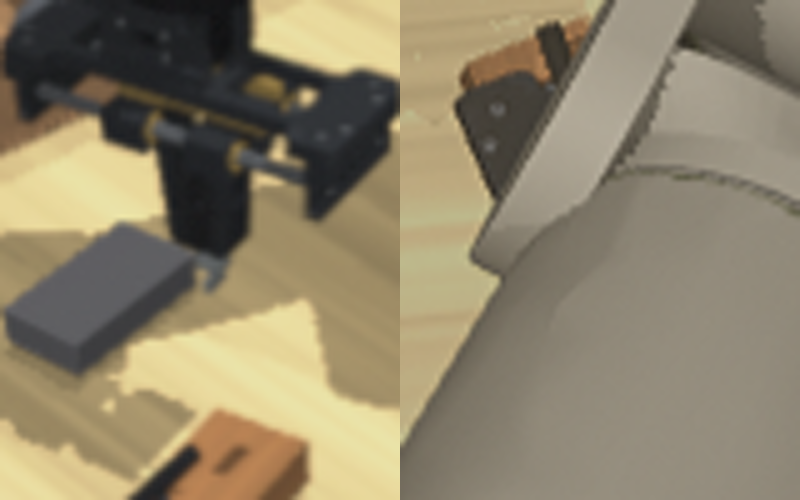

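Run:
```python
from h import *
im=arm.capture("scene");cv2.imwrite("pics/s2.png",im)
print("slot",plane("scene",226.4,181.8,30))
s=arm.state();p=np.array(s["ee_pos"]);R=Rn.from_quat(s["ee_rot"]).as_matrix()
print(p,"tip exp px",proj("scene",p+R@[0,0,54.1]),"collar", proj("scene",p+R@[0,0,54.1-17.5]))
z=cv2.resize(im[125:165,200:240],None,fx=14,fy=14,interpolation=cv2.INTER_CUBIC)
k=lambda P:tuple(np.int32((proj("scene",P)-[200,125]+.5)*14))
for a,h in((8,0),(-8,0),(8,8),(-8,8),(9,17.5),(-9,17.5)):
    cv2.circle(z,k(p+R@[a,0,54.1-h]),3,(0,0,255),1)
cv2.imwrite("pics/g3.png",z)
```

```text
slot [ 538.17100541 -236.98702566   30.        ]
[ 539.93279553 -239.4143599   199.20413073] tip exp px [222.98833087 148.57815487] collar [222.59228273 143.15396214]
```

View pics/g3.png

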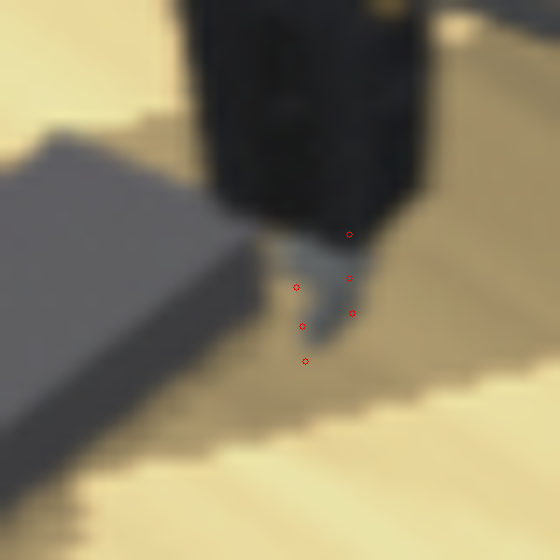

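```bash
python3 -m crank '[[0.0007,0.0298,0.004,0,0,-0.0312,0],[0.0007,0.0298,0.004,0,0,-0.0312,0],[0.0007,0.0298,0,0,0,-0.0312,0],[0.0007,0.0298,0,0,0,-0.0312,0],[0.0007,0.0298,0,0,0,-0.0312,0],[0.0007,0.0298,0,0,0,-0.0312,0],[0.0007,0.0298,0,0,0,-0.0312,0],[0.0007,0.0298,0,0,0,-0.0312,0],[0.0007,0.0298,0,0,0,-0.0312,0],[0.0007,0.0298,0,0,0,-0.0312,0],[0.0007,0.0298,-0.004,0,0,-0.0312,0],[0.0007,0.03,-0.004,0,0,-0.0312,0],[0,0,-0.01,0,0,0,0],[0,0,0,0,0,0,0],[0,0,0,0,0,0,0],[0,0,0,0,0,0,0]]' 40
python3 - <<'E'
from h import *
st()
im=arm.capture("scene");cv2.imwrite("pics/s3.png",im);st()
t=arm.capture("top")
s=arm.state();p=np.array(s["ee_pos"]);R=Rn.from_quat(s["ee_rot"]).as_matrix()
x0,y0=300,200
z=cv2.resize(im[y0:y0+50,x0:x0+50],None,fx=12,fy=12,interpolation=cv2.INTER_CUBIC)
k=lambda P:tuple(np.int32((proj("scene",P)-[x0,y0]+.5)*12))
for a,h in((8,0),(-8,0),(8,8),(-8,8),(9,17.5),(-9,17.5)):
    cv2.circle(z,k(p+R@[a+1.9,0,54.1-h]),3,(0,0,255),1)
cv2.imwrite("pics/g4.png",z)
cv2.imwrite("pics/t3.png",cv2.resize(t[170:270,130:260],None,fx=5,fy=5))
E
```

```text
clock: 7.48
ee_pos: [548.9, 117.5, 190.4]
ee_rot: [0.049, 0.999, -0.0, 0.0]
contact_force: [-0.3, -0.4, -1.2]
grip_width: 8.7
t 7.475 p [548.9  117.46 190.41] yaw 3.0442 zax [ 3.e-04 -1.e-04 -1.e+00] F [-0.26 -0.38 -1.16] M [ 0.056 -0.171 -0.017] g 8.7 q6 -1.471
t 7.525 p [548.88 117.58 190.43] yaw 3.0443 zax [ 3.e-04 -0.e+00 -1.e+00] F [ 0.35 -0.1  -0.44] M [ 0.044 -0.117 -0.007] g 8.32 q6 -1.471
```

View pics/g4.png

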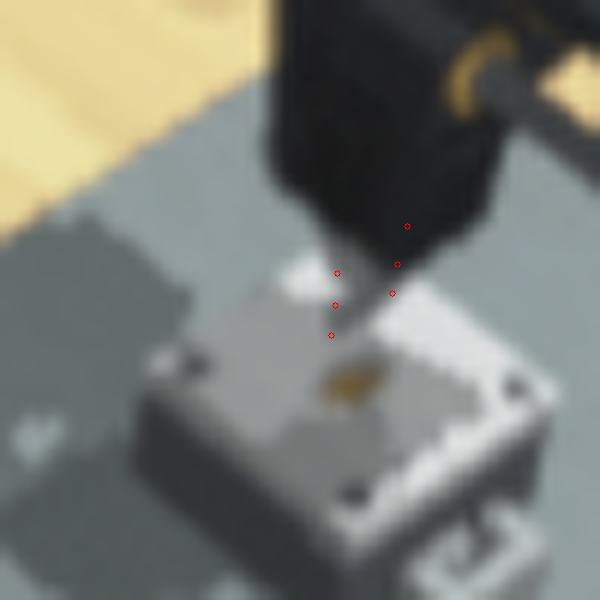

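View pics/t3.png

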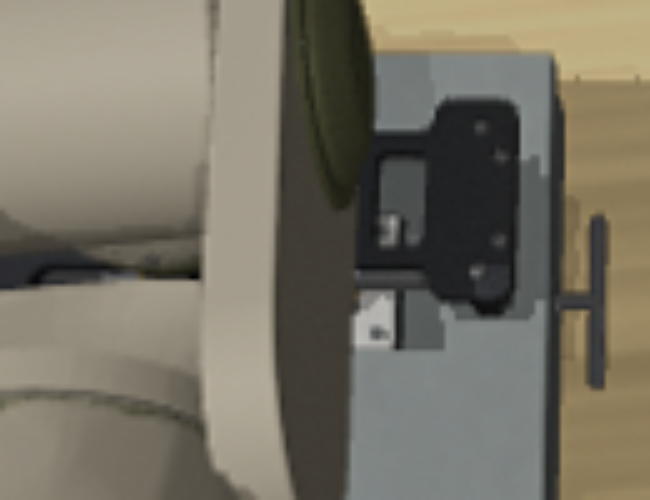

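```bash
python3 -m crank '[[-0.0005,0.0008,-0.007,0,0,0,0],[0,0,-0.006,0,0,0,0],[0,0,0,0,0,0,0]]'
cat > look.py <<'E'
from h import *
import sys
st()
im=arm.capture("scene")
s=arm.state();p=np.array(s["ee_pos"]);R=Rn.from_quat(s["ee_rot"]).as_matrix()
x0,y0=305,205
z=cv2.resize(im[y0:y0+46,x0:x0+46],None,fx=14,fy=14,interpolation=cv2.INTER_CUBIC)
z=cv2.convertScaleAbs(z,alpha=1.3)
k=lambda P:tuple(np.int32((proj("scene",P)-[x0,y0]+.5)*14))
for a,h in((8,0),(-8,0),(8,8),(-8,8),(9,17.5),(-9,17.5)):
    cv2.circle(z,k(p+R@[a+1.9,0,54.1-h]),3,(0,0,255),1)
ex=np.array([.9953,-.0965,0]);ey=np.array([.0965,.9953,0])
q=[k(np.array([546.5,118.6,118])+a*9*ex+b*3*ey) for a,b in((1,1),(1,-1),(-1,-1),(-1,1))]
cv2.polylines(z,[np.array(q)],True,(255,0,0),1)
cv2.imwrite("pics/%s.png"%sys.argv[1],z)
E
python3 look.py g5
```

```text
clock: 7.95
ee_pos: [548.0, 118.9, 176.5]
ee_rot: [0.048, 0.999, -0.0, -0.001]
contact_force: [-0.7, -0.4, -0.6]
grip_width: 8.2
t 7.95 p [548.   118.93 176.53] yaw 3.045 zax [-0.0012 -0.     -1.    ] F [-0.69 -0.45 -0.6 ] M [ 0.031 -0.22  -0.036] g 8.17 q6 -1.469
```

View pics/g5.png

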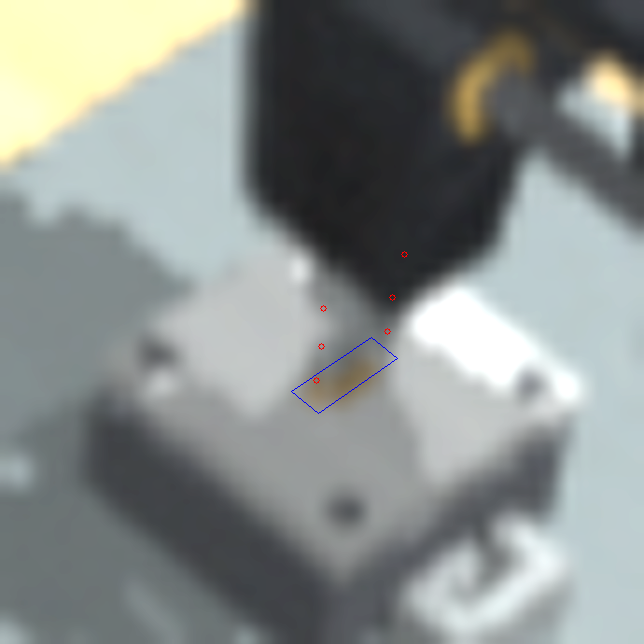

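```bash
python3 -m crank '[[0,0,-0.002,0,0,0,0],[0,0,-0.002,0,0,0,0],[0,0,0,0,0,0,0]]'; python3 -m crank '[[0,0,-0.001,0,0,0,0],[0,0,0,0,0,0,0]]' ;python3 look.py g6
```

```text
clock: 8.38
ee_pos: [548.2, 118.9, 173.1]
ee_rot: [0.048, 0.999, -0.0, -0.0]
contact_force: [-0.6, 0.2, 0.0]
grip_width: 8.7
clock: 8.62
ee_pos: [548.3, 118.9, 172.2]
ee_rot: [0.048, 0.999, -0.0, -0.0]
contact_force: [-0.4, 0.2, -0.8]
grip_width: 8.8
t 8.625 p [548.27 118.89 172.19] yaw 3.045 zax [-0. -0. -1.] F [-0.43  0.18 -0.8 ] M [ 0.086 -0.18   0.008] g 8.79 q6 -1.469
```

View pics/g6.png

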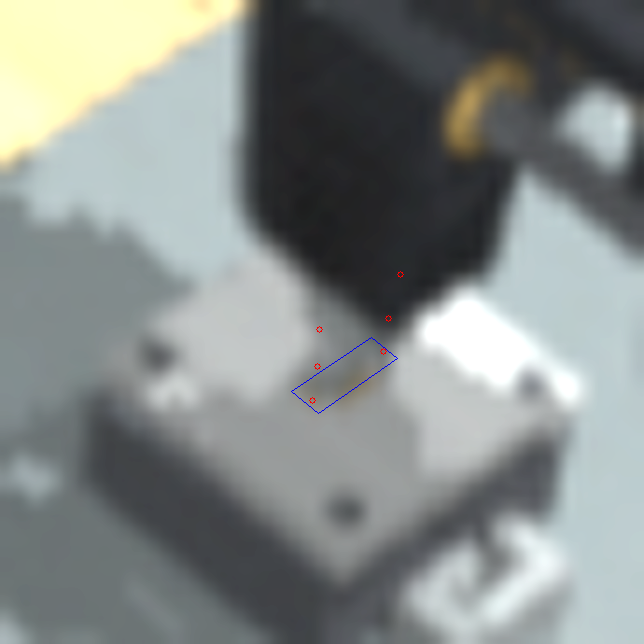

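```bash
python3 -m crank '[[0,0,-0.001,0,0,0,0],[0,0,0,0,0,0,0]]'; python3 -m crank '[[0,0,-0.001,0,0,0,0],[0,0,0,0,0,0,0]]' ;python3 -m crank '[[0,0,-0.001,0,0,0,0],[0,0,0,0,0,0,0]]' ; python3 -c "from h import *;st()"
```

```text
clock: 8.93
ee_pos: [548.3, 118.9, 171.2]
ee_rot: [0.048, 0.999, -0.0, -0.0]
contact_force: [0.0, -0.5, -0.7]
grip_width: 8.8
clock: 9.18
ee_pos: [548.3, 118.9, 170.1]
ee_rot: [0.048, 0.999, -0.0, -0.0]
contact_force: [0.3, 0.1, -1.6]
grip_width: 8.6
clock: 9.43
ee_pos: [548.3, 118.9, 169.1]
ee_rot: [0.048, 0.999, -0.0, -0.0]
contact_force: [0.2, -1.4, -1.7]
grip_width: 8.9
t 9.425 p [548.25 118.88 169.13] yaw 3.045 zax [-1.e-04 -1.e-04 -1.e+00] F [ 0.19 -1.44 -1.71] M [-0.114 -0.153 -0.001] g 8.89 q6 -1.469
```

```bash
python3 -m crank '[[0,0,-0.001,0,0,0,0],[0,0,0,0,0,0,0]]'; python3 -m crank '[[0,0,-0.001,0,0,0,0],[0,0,0,0,0,0,0]]' ;python3 -m crank '[[0,0,-0.001,0,0,0,0],[0,0,0,0,0,0,0]]' ; python3 -c "from h import *;st()"
```

```text
clock: 9.68
ee_pos: [548.2, 118.9, 168.1]
ee_rot: [0.048, 0.999, -0.0, -0.0]
contact_force: [0.4, -0.5, -1.3]
grip_width: 8.5
clock: 9.93
ee_pos: [548.2, 118.9, 167.1]
ee_rot: [0.048, 0.999, -0.0, -0.0]
contact_force: [0.1, -1.2, -1.6]
grip_width: 8.5
clock: 10.18
ee_pos: [548.2, 118.9, 166.1]
ee_rot: [0.048, 0.999, -0.0, -0.0]
contact_force: [-0.3, -1.6, -1.4]
grip_width: 8.2
t 10.175 p [548.23 118.92 166.13] yaw 3.045 zax [-1.e-04 -0.e+00 -1.e+00] F [-0.35 -1.56 -1.39] M [-0.237 -0.164  0.026] g 8.2 q6 -1.469
```

```bash
python3 -m crank '[[0,-0.0004,0,0,0,0,0],[0,0,0,0,0,0,0]]'; python3 -m crank '[[0,-0.0003,-0.001,0,0,0,0],[0,0,0,0,0,0,0]]' ;python3 -m crank '[[0,0,-0.002,0,0,0,0],[0,0,0,0,0,0,0]]' ; python3 -c "from h import *;st()"
```

```text
clock: 10.42
ee_pos: [548.2, 118.7, 166.2]
ee_rot: [0.048, 0.999, 0.0, 0.0]
contact_force: [0.3, 0.0, -0.7]
grip_width: 8.6
clock: 10.68
ee_pos: [548.2, 118.3, 165.1]
ee_rot: [0.048, 0.999, 0.0, -0.0]
contact_force: [-0.6, -0.1, -0.2]
grip_width: 8.8
clock: 10.92
ee_pos: [548.2, 118.2, 163.0]
ee_rot: [0.048, 0.999, -0.0, -0.0]
contact_force: [0.2, 0.2, 0.4]
grip_width: 8.8
t 10.925 p [548.16 118.22 162.99] yaw 3.045 zax [-4.e-04  0.e+00 -1.e+00] F [0.23 0.23 0.43] M [ 0.043 -0.149 -0.003] g 8.82 q6 -1.471
```

```bash
python3 -m crank '[[0,0,-0.002,0,0,0,0],[0,0,0,0,0,0,0]]'; python3 -m crank '[[0,0,-0.0015,0,0,0,0],[0,0,0,0,0,0,0]]' ;python3 -m crank '[[0,0,-0.001,0,0,0,0],[0,0,0,0,0,0,0]]' ; python3 -c "from h import *;st()"
```

```text
clock: 11.18
ee_pos: [548.2, 118.2, 161.0]
ee_rot: [0.048, 0.999, -0.0, -0.0]
contact_force: [-0.4, -0.3, -0.8]
grip_width: 8.7
clock: 11.42
ee_pos: [548.2, 118.2, 159.6]
ee_rot: [0.048, 0.999, -0.0, -0.0]
contact_force: [0.6, -0.1, -0.0]
grip_width: 8.4
clock: 11.68
ee_pos: [548.3, 118.2, 158.7]
ee_rot: [0.048, 0.999, -0.0, -0.0]
contact_force: [0.2, 0.1, 0.0]
grip_width: 8.9
t 11.675 p [548.25 118.22 158.66] yaw 3.045 zax [-1.e-04 -0.e+00 -1.e+00] F [0.23 0.06 0.03] M [ 0.095 -0.159 -0.024] g 8.91 q6 -1.471
```

```bash
for i in 1; do python3 -m crank '[[0,0,-0.001,0,0,0,0],[0,0,0,0,0,0,0]]'; python3 -m crank '[[0,0,-0.0007,0,0,0,0],[0,0,0,0,0,0,0]]' ;python3 -m crank '[[0,0,-0.0007,0,0,0,0],[0,0,0,0,0,0,0]]' ; python3 -m crank '[[0,0,-0.0007,0,0,0,0],[0,0,0,0,0,0,0]]' ;done; python3 -c "from h import *;st()"
```

```text
clock: 11.92
ee_pos: [548.2, 118.2, 157.6]
ee_rot: [0.048, 0.999, -0.0, -0.0]
contact_force: [-1.0, -0.8, -1.1]
grip_width: 8.6
clock: 12.18
ee_pos: [548.3, 118.2, 157.0]
ee_rot: [0.048, 0.999, -0.0, -0.0]
contact_force: [0.8, -0.6, -0.9]
grip_width: 8.7
clock: 12.42
ee_pos: [548.3, 118.2, 156.5]
ee_rot: [0.048, 0.999, -0.0, 0.0]
contact_force: [-0.2, -0.2, 1.2]
grip_width: 8.7
clock: 12.68
ee_pos: [548.4, 118.2, 156.4]
ee_rot: [0.048, 0.999, -0.0, 0.0]
contact_force: [-1.9, 0.1, 6.7]
grip_width: 8.4
t 12.675 p [548.38 118.22 156.4 ] yaw 3.0451 zax [ 7.e-04 -1.e-04 -1.e+00] F [-1.85  0.06  6.66] M [ 0.02   0.271 -0.036] g 8.39 q6 -1.471
```

```bash
python3 -m crank '[[0,0,0.0005,0,0,0,0],[0,0,0,0,0,0,0]]'; python3 -m crank '[[0.0006,0,0,0,0,0,0],[0,0,0,0,0,0,0]]' ;python3 -m crank '[[0.0006,0,0,0,0,0,0],[0,0,0,0,0,0,0]]' ; python3 -m crank '[[-0.0018,0,0,0,0,0,0],[0,0,0,0,0,0,0]]' ; python3 -m crank '[[-0.0006,0,0,0,0,0,0],[0,0,0,0,0,0,0]]'; python3 -c "from h import *;st()"
```

```text
clock: 12.92
ee_pos: [548.4, 118.2, 156.5]
ee_rot: [0.048, 0.999, -0.0, 0.0]
contact_force: [-1.1, -0.6, 5.5]
grip_width: 8.9
clock: 13.18
ee_pos: [548.5, 118.2, 156.4]
ee_rot: [0.048, 0.999, -0.0, -0.0]
contact_force: [-4.5, 0.2, 7.5]
grip_width: 8.5
clock: 13.42
ee_pos: [548.8, 118.2, 156.4]
ee_rot: [0.048, 0.999, -0.0, -0.001]
contact_force: [-6.4, -0.9, 7.9]
grip_width: 8.5
clock: 13.68
ee_pos: [548.1, 118.2, 156.4]
ee_rot: [0.048, 0.999, 0.0, 0.001]
contact_force: [1.0, -0.1, 5.0]
grip_width: 9.0
clock: 13.92
ee_pos: [547.6, 118.2, 156.5]
ee_rot: [0.048, 0.999, 0.0, 0.001]
contact_force: [4.4, 0.3, 4.7]
grip_width: 8.8
t 13.925 p [547.64 118.19 156.48] yaw 3.0448 zax [ 1.9e-03  1.0e-04 -1.0e+00] F [4.39 0.25 4.74] M [ 0.095 -0.91  -0.045] g 8.78 q6 -1.471
```

```bash
python3 -m crank '[[0.0005,0,0.0003,0,0,0,0],[0,0,0,0,0,0,0]]'; python3 -m crank '[[0,-0.00015,0,0,0,-0.08,0],[0,-0.00015,0,0,0,-0.08,0],[0,0,0,0,0,0,0]]' ; python3 -c "from h import *;st()"; python3 -m crank '[[0,-0.00015,0,0,0,-0.08,0],[0,-0.00015,0,0,0,-0.08,0],[0,0,0,0,0,0,0]]' ; python3 -c "from h import *;st()"
```

```text
clock: 14.18
ee_pos: [547.7, 118.2, 156.5]
ee_rot: [0.048, 0.999, -0.0, 0.0]
contact_force: [3.4, 0.3, 3.7]
grip_width: 8.4
clock: 14.55
ee_pos: [547.3, 117.7, 156.4]
ee_rot: [0.128, 0.992, -0.0, -0.0]
contact_force: [0.8, -1.9, 5.9]
grip_width: 8.9
t 14.55 p [547.26 117.69 156.41] yaw 2.8843 zax [-1.e-03 -6.e-04 -1.e+00] F [ 0.82 -1.94  5.91] M [-0.206 -0.248  0.042] g 8.93 q6 -1.31
clock: 14.92
ee_pos: [547.2, 117.4, 156.4]
ee_rot: [0.207, 0.978, -0.0, -0.001]
contact_force: [0.5, -1.3, 6.3]
grip_width: 8.8
t 14.925 p [547.21 117.44 156.42] yaw 2.7243 zax [-1.1e-03 -5.0e-04 -1.0e+00] F [ 0.53 -1.34  6.26] M [-0.195 -0.24   0.007] g 8.81 q6 -1.151
```

```bash
python3 -m crank '[[-0.00005,-0.00014,0.0001,0,0,-0.08,0],[-0.00005,-0.00014,0,0,0,-0.08,0],[0,0,0,0,0,0,0]]' ; python3 -c "from h import *;st()"; python3 -m crank '[[-0.00008,-0.00013,0,0,0,-0.08,0],[-0.00008,-0.00013,0,0,0,-0.08,0],[0,0,0,0,0,0,0]]' ; python3 -c "from h import *;st()"
```

```text
clock: 15.3
ee_pos: [547.1, 117.2, 156.4]
ee_rot: [0.285, 0.959, -0.0, -0.001]
contact_force: [0.9, -0.6, 5.5]
grip_width: 8.6
t 15.3 p [547.1  117.2  156.43] yaw 2.5643 zax [-1.2e-03 -4.0e-04 -1.0e+00] F [ 0.89 -0.64  5.49] M [-0.05  -0.267  0.034] g 8.59 q6 -0.991
clock: 15.68
ee_pos: [546.9, 117.0, 156.4]
ee_rot: [0.36, 0.933, -0.0, -0.001]
contact_force: [1.3, -0.1, 4.8]
grip_width: 8.8
t 15.675 p [546.94 117.02 156.43] yaw 2.4042 zax [-1.2e-03 -2.0e-04 -1.0e+00] F [ 1.3  -0.14  4.77] M [-0.117 -0.299 -0.016] g 8.8 q6 -0.832
```

```bash
python3 -m crank '[[-0.0001,-0.00012,0,0,0,-0.08,0],[0,0,0,0,0,0,0]]' ; python3 -c "from h import *;st()"; python3 -m crank '[[-0.0001,-0.00011,0,0,0,-0.08,0],[0,0,0,0,0,0,0]]' ; python3 -c "from h import *;st()"; python3 -m crank '[[-0.0001,-0.00011,0,0,0,-0.08,0],[0,0,0,0,0,0,0]]' ; python3 -c "from h import *;st()"
```

```text
clock: 15.92
ee_pos: [546.9, 117.0, 156.4]
ee_rot: [0.397, 0.918, -0.0, -0.0]
contact_force: [1.6, 0.2, 5.5]
grip_width: 8.8
t 15.925 p [546.85 116.95 156.44] yaw 2.3244 zax [-1.1e-03 -2.0e-04 -1.0e+00] F [1.64 0.17 5.55] M [-0.042 -0.317  0.048] g 8.82 q6 -0.752
clock: 16.18
ee_pos: [546.7, 116.9, 156.4]
ee_rot: [0.434, 0.901, -0.0, -0.0]
contact_force: [0.0, -0.1, 5.4]
grip_width: 8.9
t 16.175 p [546.75 116.89 156.43] yaw 2.2444 zax [-1.1e-03 -1.0e-04 -1.0e+00] F [ 0.   -0.06  5.44] M [-0.031 -0.35   0.057] g 8.85 q6 -0.672
clock: 16.42
ee_pos: [546.6, 116.8, 156.5]
ee_rot: [0.469, 0.883, -0.0, -0.0]
contact_force: [1.1, -0.1, 5.0]
grip_width: 8.7
t 16.425 p [546.65 116.81 156.46] yaw 2.1644 zax [-0.0011  0.     -1.    ] F [ 1.14 -0.05  5.  ] M [ 0.027 -0.257  0.085] g 8.68 q6 -0.593
```

```bash
for i in 1; do python3 -m crank '[[-0.00008,-0.00006,0,0,0,-0.05,0],[0,0,0,0,0,0,0]]' >/dev/null; python3 -c "from h import *;st()"; python3 -m crank '[[-0.00008,-0.00006,0,0,0,-0.05,0],[0,0,0,0,0,0,0]]' >/dev/null; python3 -c "from h import *;st()"; python3 -m crank '[[-0.00008,-0.00006,0,0,0,-0.05,0],[0,0,0,0,0,0,0]]'>/dev/null ; python3 -c "from h import *;st()"; done
```

```text
t 16.675 p [546.6  116.78 156.47] yaw 2.1148 zax [-1.e-03  1.e-04 -1.e+00] F [ 1.13 -0.23  4.21] M [ 0.05  -0.343  0.067] g 8.85 q6 -0.543
t 16.925 p [546.52 116.74 156.45] yaw 2.0647 zax [-1.e-03  1.e-04 -1.e+00] F [1.47 0.47 5.2 ] M [ 0.087 -0.374  0.071] g 8.55 q6 -0.493
t 17.175 p [546.45 116.7  156.43] yaw 2.0154 zax [-1.e-03  2.e-04 -1.e+00] F [1.19 1.36 4.93] M [ 0.146 -0.345  0.053] g 8.14 q6 -0.444
```

```bash
for i in 1; do python3 -m crank '[[-0.00008,-0.00005,0,0,0,-0.05,0],[0,0,0,0,0,0,0]]' >/dev/null; python3 -c "from h import *;st()"; python3 -m crank '[[-0.00008,-0.00005,0,0,0,-0.05,0],[0,0,0,0,0,0,0]]' >/dev/null; python3 -c "from h import *;st()"; python3 -m crank '[[-0.00008,-0.00004,0,0,0,-0.05,0],[0,0,0,0,0,0,0]]'>/dev/null ; python3 look.py g7; done
```

```text
t 17.425 p [546.42 116.67 156.47] yaw 1.9658 zax [-8.e-04  2.e-04 -1.e+00] F [1.64 1.04 4.94] M [ 0.191 -0.276  0.072] g 8.46 q6 -0.394
t 17.675 p [546.35 116.61 156.45] yaw 1.9164 zax [-7.e-04  2.e-04 -1.e+00] F [1.31 2.14 4.59] M [ 0.193 -0.244  0.047] g 8.54 q6 -0.345
t 17.925 p [546.3  116.58 156.44] yaw 1.8664 zax [-7.e-04  2.e-04 -1.e+00] F [0.2  1.25 4.8 ] M [ 0.22  -0.236  0.169] g 8.57 q6 -0.295
```

View pics/g7.png

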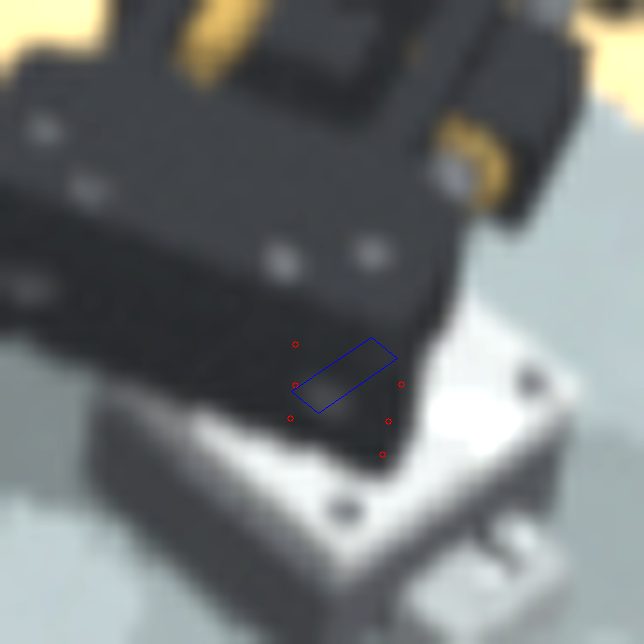

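```bash
for i in 1; do python3 -m crank '[[-0.00006,-0.00003,0,0,0,-0.03,0],[0,0,0,0,0,0,0]]' >/dev/null; python3 -c "from h import *;st()"; python3 -m crank '[[-0.00006,-0.00003,0,0,0,-0.03,0],[0,0,0,0,0,0,0]]' >/dev/null; python3 -c "from h import *;st()"; python3 -m crank '[[0,0,0,0,0,0,0]]'>/dev/null ; python3 look.py g8; done
```

```text
t 18.225 p [546.23 116.56 156.45] yaw 1.8368 zax [-7.e-04  2.e-04 -1.e+00] F [1.02 0.98 5.88] M [ 0.283 -0.28   0.209] g 8.6 q6 -0.266
t 18.475 p [546.21 116.53 156.46] yaw 1.8069 zax [-6.e-04  2.e-04 -1.e+00] F [0.95 1.34 5.3 ] M [ 0.229 -0.251  0.22 ] g 8.56 q6 -0.236
t 18.6 p [546.18 116.54 156.45] yaw 1.8073 zax [-7.e-04  1.e-04 -1.e+00] F [1.31 0.82 4.98] M [ 0.236 -0.295  0.243] g 8.68 q6 -0.236
```

View pics/g8.png

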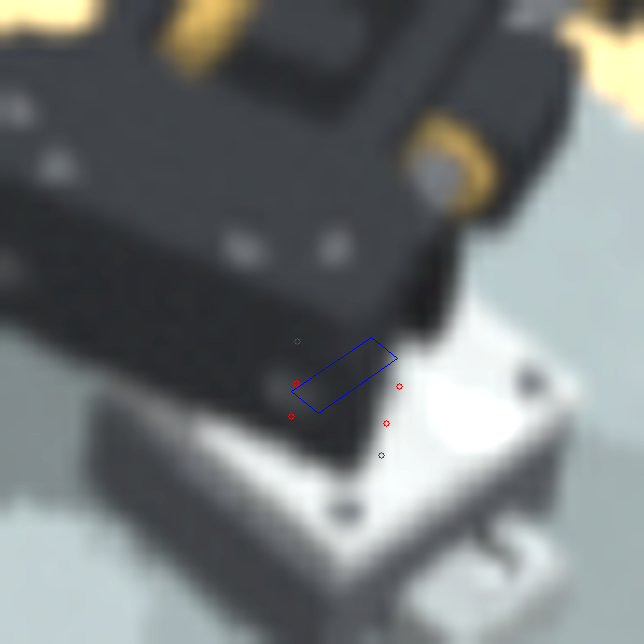

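```bash
for i in 1; do python3 -m crank '[[-0.00004,-0.00002,0,0,0,-0.03,0],[0,0,0,0,0,0,0]]' >/dev/null; python3 -c "from h import *;st()"; python3 -m crank '[[0,0,0,0,0,0,0]]'>/dev/null; python3 -c "from h import *;st()";python3 -m crank '[[0,0,0,0,0,0,0]]'>/dev/null; python3 -c "from h import *;st()"; done
```

```text
t 18.9 p [546.15 116.49 156.47] yaw 1.7771 zax [-6.e-04  1.e-04 -1.e+00] F [0.75 2.16 4.83] M [ 0.221 -0.243  0.282] g 8.58 q6 -0.206
t 19.025 p [546.14 116.52 156.49] yaw 1.7774 zax [-6.e-04  1.e-04 -1.e+00] F [0.35 2.61 5.57] M [ 0.232 -0.23   0.244] g 8.63 q6 -0.206
t 19.15 p [546.15 116.53 156.46] yaw 1.7774 zax [-6.e-04  1.e-04 -1.e+00] F [0.39 2.15 5.95] M [ 0.186 -0.221  0.326] g 8.68 q6 -0.206
```

```bash
python3 -m crank '[[0.00013,0.00005,0,0,0,0.079,0],[0.00013,0.00006,0,0,0,0.079,0],[0.00013,0.00007,0,0,0,0.079,0],[0.00013,0.00007,0,0,0,0.079,0],[0,0,0,0,0,0,0]]' >/dev/null; python3 -c "from h import *;st()"; python3 -m crank '[[0.00013,0.00008,0,0,0,0.079,0],[0.00012,0.00008,0,0,0,0.079,0],[0.00012,0.00009,0,0,0,0.079,0],[0.0001,0.0001,0,0,0,0.079,0],[0,0,0,0,0,0,0]]' >/dev/null; python3 -c "from h import *;st()"; python3 -m crank '[[0.0001,0.00011,0,0,0,0.079,0],[0.0001,0.00012,0,0,0,0.079,0],[0.00009,0.00013,0,0,0,0.079,0],[0.00008,0.00013,0,0,0,0.079,0],[0,0,0,0,0,0,0]]' >/dev/null; python3 -c "from h import *;st()"
```

```text
t 19.775 p [546.61 116.55 156.45] yaw 2.0936 zax [-9.e-04 -1.e-04 -1.e+00] F [ 0.64 -0.16  5.08] M [ 0.011 -0.179  0.041] g 8.77 q6 -0.522
t 20.4 p [547.18 117.07 156.43] yaw 2.4075 zax [-6.e-04  2.e-04 -1.e+00] F [0.3  1.36 4.44] M [ 0.323 -0.252 -0.024] g 8.56 q6 -0.835
t 21.025 p [547.46 117.46 156.43] yaw 2.7229 zax [-9.e-04  0.e+00 -1.e+00] F [-0.02  1.3   6.28] M [ 0.235 -0.138  0.045] g 8.7 q6 -1.15
```

```bash
python3 -m crank '[[0.00008,0.00013,0,0,0,0.08,0],[0.00006,0.00014,0,0,0,0.08,0],[0.00005,0.00014,0,0,0,0.08,0],[0.00005,0.00014,0,0,0,0.08,0],[0,0.0001,0,0,0,0.06,0],[0,0,0,0,0,0,0]]' >/dev/null; python3 -c "from h import *;st()"; python3 -m crank '[[0,-0.0001,0,0,0,-0.06,0],[0,0,0.001,0,0,0,0],[0,0,0,0,0,0,0]]' >/dev/null; python3 -c "from h import *;st()"
```

```text
t 21.775 p [547.6  118.04 156.42] yaw 3.1026 zax [-1.2e-03 -1.0e-04 -1.0e+00] F [-0.5   2.06  7.1 ] M [ 0.168 -0.068 -0.017] g 8.34 q6 -1.529
t 22.15 p [547.5  117.86 156.82] yaw 3.0435 zax [-1.8e-03 -2.0e-04 -1.0e+00] F [ 0.61 -0.04 -2.46] M [ 0.011 -0.219  0.041] g 8.61 q6 -1.47
```

```bash
python3 -m crank '[[0,0,0.0005,0,0,0,0],[0,0,0,0,0,0,0]]' >/dev/null; python3 -c "from h import *;st()"; python3 -m crank '[[0,0,0.0005,0,0,0,0],[0,0,0,0,0,0,0]]' >/dev/null; python3 -c "from h import *;st()"
```

```text
t 22.4 p [547.8  118.   157.83] yaw 3.0432 zax [-6.e-04 -0.e+00 -1.e+00] F [-0.28  0.87 -0.31] M [ 0.097 -0.164  0.028] g 8.85 q6 -1.469
t 22.65 p [547.95 117.98 158.55] yaw 3.0431 zax [-0.  0. -1.] F [-0.17 -0.13 -0.64] M [ 0.045 -0.17  -0.018] g 8.83 q6 -1.469
```

Coming out freely; keep drawing with checks, then look at the bolt.

```bash
python3 -m crank '[[0,0,0.001,0,0,0,0],[0,0,0.001,0,0,0,0],[0,0,0,0,0,0,0]]' >/dev/null; python3 -c "from h import *;st()"; python3 -m crank '[[0,0,0.002,0,0,0,0],[0,0,0.002,0,0,0,0],[0,0,0,0,0,0,0]]' >/dev/null; python3 -c "from h import *;st()";  python3 -m crank '[[0,0,0.002,0,0,0,0],[0,0,0.002,0,0,0,0],[0,0,0.002,0,0,0,0],[0,0,0,0,0,0,0]]' >/dev/null; python3 -c "from h import *;st()"
```

```text
t 23.025 p [548.01 117.98 160.64] yaw 3.043 zax [ 2.e-04 -0.e+00 -1.e+00] F [ 1.01 -0.19 -0.29] M [ 0.079 -0.182 -0.034] g 8.39 q6 -1.469
t 23.4 p [548.06 117.97 164.77] yaw 3.0429 zax [ 4.e-04  1.e-04 -1.e+00] F [-0.83  0.8  -0.68] M [ 0.004 -0.163 -0.057] g 8.29 q6 -1.469
t 23.9 p [548.02 117.99 170.69] yaw 3.043 zax [ 3.e-04 -0.e+00 -1.e+00] F [-0.01  0.09 -0.82] M [ 0.054 -0.162 -0.047] g 8.51 q6 -1.469
```

```bash
python3 -m crank '[[0,0,0.004,0,0,0,0],[0,0,0.008,0,0,0,0],[0,0,0.012,0,0,0,0],[0,0,0.01,0,0,0,0],[0,0,0,0,0,0,0]]' >/dev/null; python3 look.py g9
```

```text
t 24.525 p [548.3  117.98 205.58] yaw 3.043 zax [ 0.0019 -0.     -1.    ] F [ 0.08 -0.32 -1.08] M [ 0.054 -0.13   0.054] g 8.84 q6 -1.469
```

View pics/g9.png

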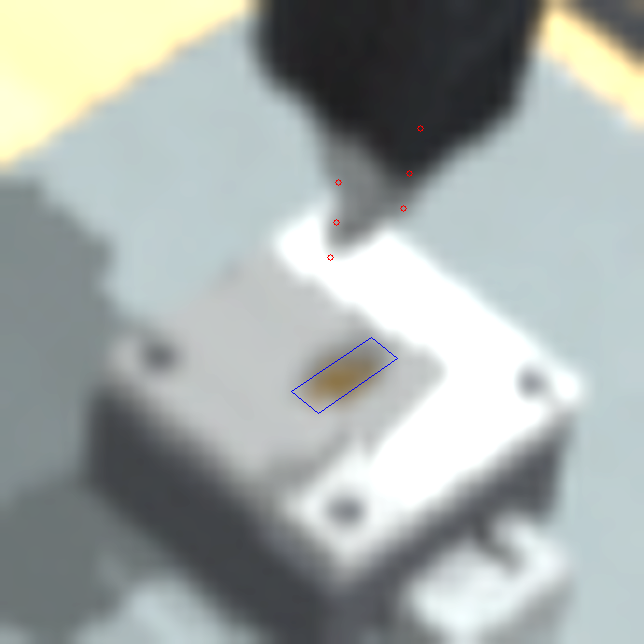

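Run:
```python
from h import *
a=cv2.imread("pics/scene0.png");b=arm.capture("scene");cv2.imwrite("pics/s4.png",b)
f=lambda i:cv2.resize(i[232:260,325:353],None,fx=14,fy=14,interpolation=cv2.INTER_CUBIC)
cv2.imwrite("pics/bolt.png",np.hstack([f(a),f(b)]))
```

```text
(no output)
```

View pics/bolt.png

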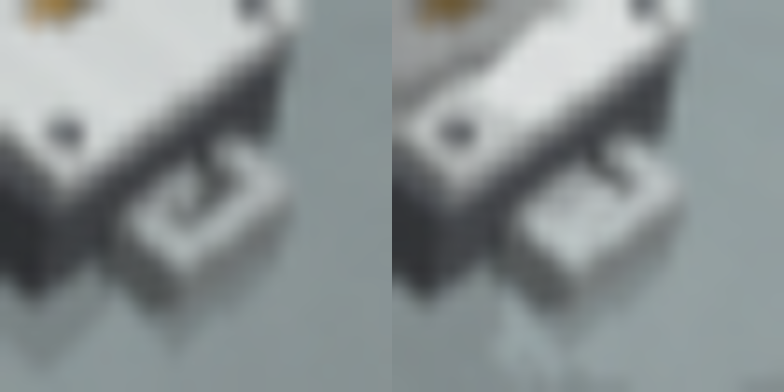

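```bash
python3 -m crank '[[-0.0006,-0.0298,0,0,0,0.0314,0],[-0.0006,-0.0298,0,0,0,0.0314,0],[-0.0006,-0.0298,0,0,0,0.0314,0],[-0.0006,-0.0298,0,0,0,0.0314,0],[-0.0006,-0.0298,0,0,0,0.0314,0],[-0.0006,-0.0298,0,0,0,0.0314,0],[-0.0006,-0.0298,0,0,0,0.0314,0],[-0.0006,-0.0298,0,0,0,0.0314,0],[-0.0006,-0.0298,0,0,0,0.0314,0],[-0.0006,-0.0298,0,0,0,0.0314,0],[-0.0006,-0.0298,0,0,0,0.0314,0],[-0.0006,-0.0298,0,0,0,0.0314,0],[0,0,0,0,0,0,0],[0,0,0,0,0,0,0],[0,0,0,0,0,0,0]]' >/dev/null;  python3 -c "from h import *;st()"
```

```text
t 26.5 p [ 540.87 -238.63  204.51] yaw -2.8626 zax [-2.e-04  2.e-04 -1.e+00] F [ 0.63 -0.02 -0.56] M [ 0.026 -0.166 -0.024] g 8.31 q6 -2.463
```

Descend to tip about 8 mm above the block (TCP ≈ 92), correcting -0.4, -1.2 mm.

```bash
python3 -m crank '[[-0.0002,-0.0006,-0.03,0,0,0,0],[-0.0002,-0.0006,-0.03,0,0,0,0],[0,0,-0.03,0,0,0,0],[0,0,-0.022,0,0,0,0],[0,0,0,0,0,0,0],[0,0,0,0,0,0,0],[0,0,0,0,0,0,0]]' >/dev/null;  python3 -c "
from h import *
st()
im=arm.capture('scene');cv2.imwrite('pics/b1.png',cv2.resize(im[135:205,190:260],None,fx=8,fy=8,interpolation=cv2.INTER_CUBIC))"
```

```text
t 27.375 p [ 540.81 -240.93   93.69] yaw -2.8632 zax [ 0.0016 -0.0011 -1.    ] F [-0.71 -0.35 -0.56] M [ 0.078 -0.111 -0.041] g 8.41 q6 -2.466
```

View pics/b1.png

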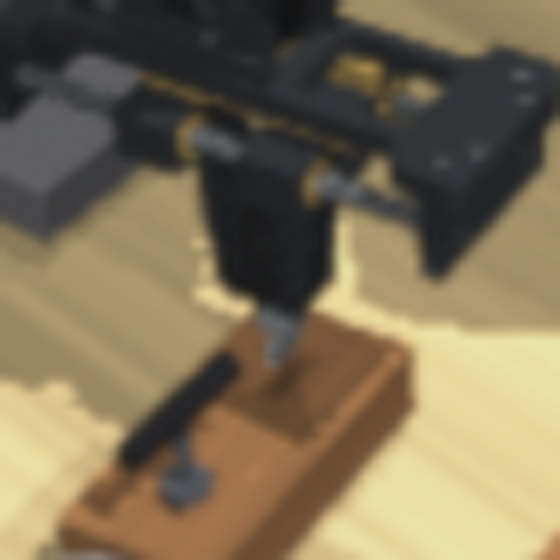

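```bash
python3 -m crank '[[-0.0003,0.0013,-0.004,0,0,0,0],[0,0,-0.003,0,0,0,0],[0,0,-0.002,0,0,0,0],[0,0,0,0,0,0,0]]' >/dev/null;  python3 -c "from h import *;st()"; python3 -m crank '[[0,0,-0.002,0,0,0,0],[0,0,0,0,0,0,0]]' >/dev/null;  python3 -c "from h import *;st()"; python3 -m crank '[[0,0,-0.002,0,0,0,0],[0,0,0,0,0,0,0]]' >/dev/null;  python3 -c "from h import *;st()"
```

```text
t 27.925 p [ 539.98 -239.51   83.29] yaw -2.8634 zax [-3.e-04  2.e-04 -1.e+00] F [ 0.25 -0.02 -0.27] M [ 0.072 -0.121 -0.018] g 8.62 q6 -2.465
t 28.175 p [ 540.02 -239.49   81.4 ] yaw -2.8634 zax [-2.e-04  1.e-04 -1.e+00] F [-0.65  0.32 -1.3 ] M [ 0.096 -0.197  0.022] g 8.67 q6 -2.465
t 28.425 p [ 539.99 -239.47   79.33] yaw -2.8634 zax [-3.e-04  2.e-04 -1.e+00] F [ 0.09  0.01 -0.58] M [ 0.117 -0.088  0.017] g 8.54 q6 -2.465
```

```bash
python3 -m crank '[[0,0,-0.003,0,0,0,0],[0,0,-0.003,0,0,0,0],[0,0,-0.003,0,0,0,0],[0,0,0,0,0,0,0]]' >/dev/null;  python3 -c "from h import *;st()"; python3 -m crank '[[0,0,-0.001,0,0,0,0],[0,0,0,0,0,0,0]]' >/dev/null;  python3 -c "from h import *;st()"; python3 -m crank '[[0,0,-0.0005,0,0,0,0],[0,0,0,0,0,0,0]]' >/dev/null;  python3 -c "from h import *;st()"
```

```text
t 28.925 p [ 539.94 -239.45   70.2 ] yaw -2.8634 zax [-5.e-04  3.e-04 -1.e+00] F [ 0.73 -0.39 -1.05] M [ 0.048 -0.119 -0.035] g 8.62 q6 -2.465
t 29.175 p [ 540.06 -239.51   69.51] yaw -2.8634 zax [-0.  0. -1.] F [-0.54  0.2  -1.02] M [ 0.075 -0.147  0.011] g 8.85 q6 -2.465
t 29.425 p [ 540.06 -239.49   69.01] yaw -2.8634 zax [-0.  0. -1.] F [-0.05  0.32 -0.06] M [ 0.097 -0.16   0.008] g 8.7 q6 -2.465
```

```bash
python3 -m crank '[[0,0,-0.0005,0,0,0,0],[0,0,0,0,0,0,0]]' >/dev/null;  python3 -c "from h import *;st()"; python3 -m crank '[[0,0,-0.0004,0,0,0,0],[0,0,0,0,0,0,0]]' >/dev/null;  python3 -c "from h import *;st()"
```

```text
t 29.675 p [ 540.09 -239.52   68.58] yaw -2.8634 zax [ 0. -0. -1.] F [-0.6   0.32  0.62] M [ 0.054 -0.074  0.01 ] g 8.37 q6 -2.465
t 29.925 p [ 540.13 -239.56   68.53] yaw -2.8633 zax [ 2.e-04 -2.e-04 -1.e+00] F [-1.57  0.88  5.85] M [0.295 0.211 0.005] g 8.66 q6 -2.465
```

Collar is seated (68.5, contact). Release slowly and back away.

```bash
python3 -m crank '[[0,0,0.0003,0,0,0,0.009],[0,0,0,0,0,0,0.013],[0,0,0,0,0,0,0.02],[0,0,0,0,0,0,0.03],[0,0,0,0,0,0,0.04],[0,0,0,0,0,0,0.04]]' 5 >/dev/null;  python3 -c "from h import *;st()"; python3 -m crank '[[0,0,0.005,0,0,0,0.04],[0,0,0.01,0,0,0,0.04],[0,0,0.02,0,0,0,0.04],[0,0,0.04,0,0,0,0.04],[0,0,0.05,0,0,0,0.04],[-0.02,-0.03,0.02,0,0,0,0.04],[-0.03,-0.05,0,0,0,0,0.04],[-0.03,-0.05,0,0,0,0,0.04],[-0.03,-0.05,0,0,0,0,0.04],[-0.03,-0.04,0,0,0,0,0.04],[0,0,0,0,0,0,0.04],[0,0,0,0,0,0,0.04]]' >/dev/null;  python3 - <<'E'
from h import *
st()
z=[]
for n,(x,y) in(("scene",(185,155)),("top",(325,170))):
    im=arm.capture(n);cv2.imwrite(f"pics/end_{n}.png",im);z.append(cv2.resize(im[y:y+70,x:x+65],None,fx=6,fy=6,interpolation=cv2.INTER_CUBIC))
cv2.imwrite("pics/e.png",np.hstack(z))
E
```

```text
t 30.675 p [ 540.05 -239.54   68.39] yaw -2.8634 zax [-0.  0. -1.] F [ 0.86 -0.01 -1.42] M [ 0.046 -0.146  0.042] g 39.9 q6 -2.465
t 32.175 p [ 403.8  -456.94  213.84] yaw -2.8689 zax [-0.0032 -0.0022 -1.    ] F [0.11 0.53 0.29] M [ 0.035 -0.073  0.002] g 39.94 q6 -2.88
```

View pics/e.png

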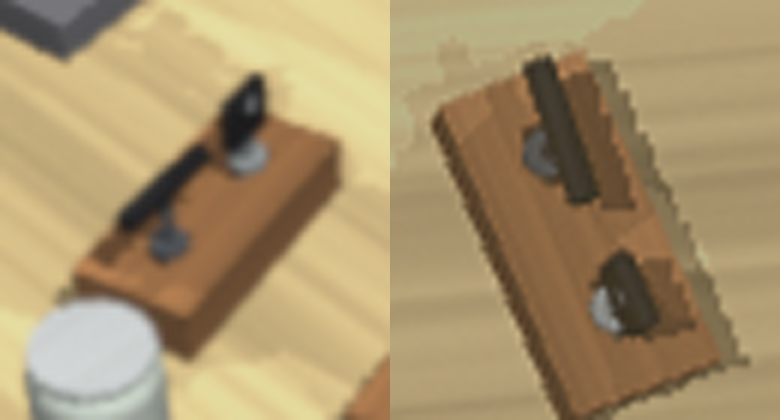

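View pics/end_scene.png

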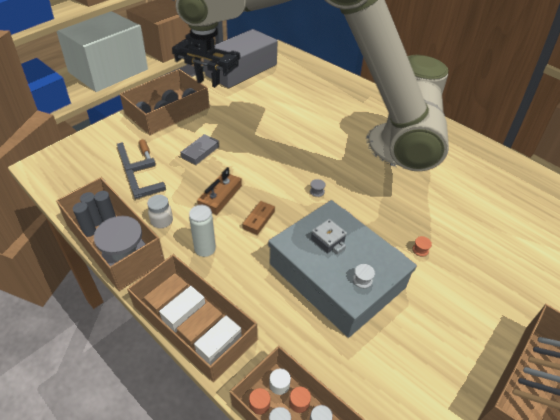

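```bash
python3 -c "from h import *;print(arm.state()['joint_positions'])"; python3 -m crank '[[0,0,0,0,0,-0.1,0.04],[0,0,0,0,0,-0.1,0.04],[0,0,0,0,0,0,0.04]]'; python3 -c "from h import *;st();arm.sign_off()"
```

```text
[-1.0364627   0.53868814  1.29619888 -0.00414389  1.30643136 -2.87992348]
clock: 32.65
ee_pos: [404.1, -456.7, 213.6]
ee_rot: [-0.037, 0.999, -0.001, -0.002]
contact_force: [-0.5, -0.2, -0.9]
grip_width: 39.7
t 32.65 p [ 404.13 -456.7   213.62] yaw -3.0672 zax [-0.0038 -0.0015 -1.    ] F [-0.53 -0.22 -0.94] M [ 0.075 -0.118  0.057] g 39.73 q6 -2.681
the job is handed in; nothing more can be done
```

The chest is locked: the bolt is thrown, and the key is back fully down in its slot. I handed the job in at 32.65 s of the 72 s allowed.

- **Insertion:** I gripped the key's bow and felt it into the keyhole. The collar met the face at tool height 156.4 mm, against 156.6 mm predicted, pressing with about 7 N.
- **Turning:** I turned it clockwise 1.27 rad, until the torque averaged about 0.28 N m. I put that at roughly 12–15 N of bolt pressure, inside the 6–22 N window. Single torque readings scattered by about 0.04 N m, and the bolt's drag read about 0.07 N m instead of the stated 0.1, so the figure is approximate.
- **Withdrawal:** I turned the key back to 0, after a brief 0.06 rad overshoot to free the play, and drew it out. The hardest upward reading was about 2.5 N. The picture taken then shows the bolt against the closed end of the keeper.
- **Return:** The key's collar seated in the block at the same height as before, 68.5 mm tool height. In the last pictures the key stands upright and the other objects look where they were. I judged those by eye and did not measure them.

**Joint limit:** while I was backing away, joint 6 read -2.8799 against its -2.88 limit. I turned it back to -2.68 before handing in.

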